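Hold a round flask down in a shaker's sprung ring

ROBOT

A 7-joint arm with a two-finger parallel gripper is mounted at the origin on the work surface. World frame = base frame: x ahead of the robot, y to its left, z up, the work surface at z = 0. Lengths are in m, angles in rad, forces in N, time in s.
With the tool pointing down it reaches from about 0.425 to 0.875 m from the base axis. Payload 4.7 kg.
Tool frame: the origin (TCP) lies midway between the tips of the shut fingers; the grasp point (between the pads) lies 19 mm behind it; z points along the fingers, y is the direction in which the jaws open and shut (so a half turn about z gives the same grasp; the last joint's range is limited). The gripper opens to 87 mm and grips with 3 to 60 N. Pads are 19 mm wide; open, the fingers measure 117 mm over their backs; the gripper's body (75 mm by 190 mm) begins 51 mm behind the grasp point.
Start: joints at [-1.248, 0.321, -0.07, 1.45, 0.023, 1.371, -0.057], TCP at [0.198, 0.619, 0.2] pointing down, gripper open.
Joint ranges: [-2.86, 2.86], [-0.3, 2.09], [-1.38, 1.24], [0.06, 2.45], [-1.56, 4.7], [0.09, 2.05], [-2.69, 2.69]. Speed limits (rad/s): [2.57, 2.57, 3.14, 3.14, 3.14, 3.14, 3.14].

INTERFACE

Orientations are given as a rotation vector (axis times angle).
In Python, from bench import ctrl, optics gives the robot as it stands. The module is installed in compiled form; this text tells all that it offers.
- The arm moves only by the tool step_arm, never from a script. Its argument "deltas" is a list of rows, each a list of 7 numbers: the turn, a rotation vector about the tool's x, y, z in degrees, then the shift along the tool's x, y, z in mm, then the finger opening in mm, from 0 to 87. A call has exactly 8 rows; each row is the pose to reach, as a shift and turn from the pose commanded when the call began, along the tool's axes at that moment; what a row does not reach only later rows make up. A row lasts 1/8 s, in which the tool goes at most 62.5 mm and 10.7 degrees, less where a joint would pass 70% of its speed; a pose out of reach is approached as far as the arm can. A call with a gripper value outside its range is refused whole. The fingers move at their own pace and stop on an object; "newtons" is the grip in N (left out, the last holds). Time passes only in rows, so rows that repeat a pose let the fingers close, or fill a call up. It gives the time, the measured TCP pose, the force and the opening at its end, in the units of the state.
- ctrl.get_state(): the state, without advancing time (a new reading comes with each control period).
- optics.get_image(name): name is "scene" or "top" or "wrist"; returns the picture (420x560x3 uint8, red, green, blue); there is no depth.
- optics.get_calibration(name): a dict with "K" (3x3 intrinsics, pixels), "k1" (the pictures are not rectified: a ray, as slopes to the right and down, at radius r is drawn at 1 + k1 r^2 times it, then the intrinsics apply), "R" (3x3) and "t" (3): a world point X has camera coordinates R X + t. Camera axes: x right, y down, z forward; pixel columns grow to the right and rows downward; lengths in m; the calibration is good to about 2 mm. A picture is of the moment at which its call begins: read the wrist's pose just before it. get_calibration takes no time and is no camera call; for the wrist camera it gives the pose at the moment of the call.
- ctrl.close_job(): hands the job in, once; it reports no verdict.
The state is a dict: "time": time; "joint_positions": joint angles; "qd": joint speeds; "joint_torque": joint torques, N m; "position": TCP position; "tool_rot": TCP orientation; "ft_force": force on the tool from outside, world axes, zero at the start; "torque": the same for the moment, N m; "grip_width": opening from 0.0 (shut) to 1.0 (fully open).
Only numpy, scipy, OpenCV 4.12 (cv2) and the standard library are available. Lean on these libraries where they do the work, as an engineer would, in place of code of your own. Each camera call takes 0.05 s, during which the arm holds its last target.

TASK

Pull the long-necked, stoppered round flask straight up out of its spring clip on the rail and set it upright in the ring on top of the shaker. Press it down until the sprung ring is fully down, and finish while still holding it pressed down there, pushing on the flask and not on the ring or the shaker. Leave the other flask in its clip and do not disturb the small bottles and the jar.

Things in the scene. Friction and masses are not known exactly. Their poses are not given: they have to be found in the camera images.
- flask_mid (a point): centre (70 mm above the lowest point) of the long-necked round flask: amber glass, 140 mm tall, 130 to 250 g, upright, z up along the neck. Bulb 64 mm in diameter, straight neck 24 mm in diameter up to 125 mm, white stopper 29 mm in diameter from 125 to 140 mm. Best gripped on the neck 105 mm up (35 mm above this point). Round, so its yaw does not matter.
- flask_bulb (a point): centre of the bulb of that flask, on its axis, 32 mm above its lowest point and 38 mm below flask_mid; the bulb's radius is 32 mm.
- flask2_mid (a point): centre (41 mm above the lowest point) of the other flask, which is to stay where it is: same amber bulb of 64 mm, short open neck 24 mm in diameter, 82 mm tall over all.
- rack: clip rail fixed to the bench: aluminium, 290 mm long (its y), 50 mm wide, feet 90 mm long (its x); origin on the bench under its middle. Two seats 65 mm either side of the middle along its y, a flask in each (either way round), bulb centre 72 mm above the bench, held by two sprung jaws. A straight upward pull of 5 to 12 N over about 25 mm frees a flask.
- rack_seat0 (a point): centre of the rail's seat on its -y side: a grey ring 56 mm across, upper edge 49 mm above the bench, between two steel jaws with white rollers that stand along the rail's y, tops 101 mm above the bench, outer faces up to 52 mm from the seat's axis (64 mm when spread).
- rack_seat1 (a point): centre of the rail's seat on its +y side: a grey ring 56 mm across, upper edge 49 mm above the bench, between two steel jaws with white rollers that stand along the rail's y, tops 101 mm above the bench, outer faces up to 52 mm from the seat's axis (64 mm when spread).
- shaker: the shaker, fixed to the bench: white housing 160 mm (x) by 150 mm (y), 49 mm high, with a grey disc 100 mm across on top up to 55 mm; origin on the bench under its middle. The sprung steel ring cradle stands over the middle of it.
- ring_top (a point): centre of the ring cradle at the level of its highest edge: a ring of 10 mm round steel bar, 70 mm in outer and 50 mm in inner diameter, on three sprung legs; level, 95 mm above the bench when up. This point goes straight down with the ring. A flask sitting in it has its bulb centre 17 mm above this point (its lowest point 15 mm below).
- ring (a joint): how far the ring is pressed down, in m: 0 up, 0.015 fully down on its stop. The spring gives 4 N at the start and 11.5 N at the end of the travel; the flask's own weight does not push it down.
- dropper1: small amber dropper bottle, 30 mm in diameter and 88 mm tall, white dropper top; origin at the centre of its underside. To be left alone.
- dropper2: a second dropper bottle like the first, to be left alone.
- jar: low round jar of white plastic, closed, 55 mm across and 46 mm high; origin at the centre of its underside. To be left alone.
Mind the look-alikes: they are no part of the job. Leave any red look-alike of the part that bears flask_mid alone.

How it is judged:
On the way, in this order (a step that is already met when the one before it is completed fails the run):
1. the flask is held by the fingers, lifted clear of its clip (z of flask_bulb in the frame of rack above 0.115 m and contact force between the fingers and flask above 1 N and contact force between rack and flask below 0.1 N and value of joint ring below 0.004 m), for 0.2 s.
2. the flask, upright in the ring, has pressed the ring down (value of joint ring above 0.0115 m and horizontal distance between flask_bulb and ring_top below 0.008 m and angle between flask_mid's own z axis and vertical below 0.2 rad and contact force between flask and shaker above 5 N), for 0.3 s.
At the end, for the whole second after the job is handed in: Through the last second the flask alone presses the ring (over 5 N) at least 11.5 of 15 mm down; bulb in the ring (within 8 mm), tilt under 0.2 rad; fingers on the flask (over 2 N), robot not on the shaker; other flask within 20 mm, bottles and jar within 30 mm of their starts (all of step 2 and z of flask_bulb in the frame of ring_top between 0.011 and 0.023 m and contact force between the fingers and flask above 2 N and contact force between each of the fingers, the arm and shaker below 0.5 N and distance of flask2_mid from where it was at the start of the episode below 0.02 m and distance of each of dropper1, dropper2, jar from where it was at the start of the episode below 0.03 m); the arm keeps its last pose, push and grip.
It fails at once if the other flask is pulled out or knocked (distance of flask2_mid from where it was at the start of the episode above 0.02 m).
It fails at once if a dropper bottle or the jar is disturbed (distance of any of dropper1, dropper2, jar from where it was at the start of the episode above 0.03 m).
It also fails if it takes over 40 s, if anything falls off the work surface, if the arm or the gripper's body presses on something with over 40 N, if the wrist force passes 120 N, or if a joint passes its speed limit or range.

## Working session

There is one attempt and no reset: what is moved stays moved. The work goes in short steps, Python scripts to look and compute and a tool call to move; the robot and the scene stay as the last step left them, time stands still between calls to the robot, and variables do not carry over. Pictures are saved under pics/ and viewed, and the job is handed in when it is done.

Besides the shell and the picture viewer there is one more tool, called after "Call:" as name(argument=value, ...) on one line, values as JSON. step_arm: Moves the arm, as the interface text tells. Its arguments: {"type":"object","properties":{"deltas":{"type":"array"},"newtons":{"type":"number"}},"required":["deltas"]}

```bash
mkdir -p pics
cat > h.py <<'E'
import numpy as np, cv2
from bench import ctrl, optics
def ray(cal,u,v):
    K=np.array(cal['K']);k1=cal['k1'];R=np.array(cal['R']);t=np.array(cal['t'])
    d=np.array([k1,0,0,0],float) if np.isscalar(k1) else np.array([k1[0],0,0,0])
    p=cv2.undistortPoints(np.array([[[u,v]]],float),K,d,None,None,).ravel()
    w=R.T@np.array([p[0],p[1],1]); return -R.T@t, w/np.linalg.norm(w)
def tri(obs):
    A=np.zeros((3,3));b=np.zeros(3)
    for c,d in obs:
        P=np.eye(3)-np.outer(d,d);A+=P;b+=P@c
    x=np.linalg.solve(A,b); return x,[np.linalg.norm((np.eye(3)-np.outer(d,d))@(x-c)) for c,d in obs]
def atz(cal,u,v,z):
    c,d=ray(cal,u,v); return c+d*(z-c[2])/d[2]
def proj(cal,X):
    K=np.array(cal['K']);R=np.array(cal['R']);t=np.array(cal['t'])
    p=R@np.array(X)+t; s=p[:2]/p[2]; s=s*(1+cal['k1']*(s@s)); return (K@[s[0],s[1],1])[:2]
def save(im,n): cv2.imwrite('pics/'+n,im[:,:,::-1])
E
python3 - <<'E'
from h import *
import json
for n in ('scene','top','wrist'):
    c=optics.get_calibration(n); im=optics.get_image(n); save(im,n+'0.png')
    print(n,{k:np.round(v,4).tolist() for k,v in c.items()})
print(ctrl.get_state())
E
```

```text
scene {'K': [[469.6665, 0.0, 276.9416], [0.0, 469.6665, 213.8988], [0.0, 0.0, 1.0]], 'k1': -0.0323, 'R': [[-0.2162, 0.9764, 0.0009], [0.7471, 0.166, -0.6436], [-0.6285, -0.1385, -0.7653]], 't': [0.0824, -0.3697, 1.5433]}
top {'K': [[466.4567, 0.0, 280.1695], [0.0, 466.4567, 208.6372], [0.0, 0.0, 1.0]], 'k1': -0.1112, 'R': [[0.0143, -0.9999, 0.006], [-0.9891, -0.015, -0.1462], [0.1463, -0.0038, -0.9892]], 't': [0.0203, 0.572, 1.1006]}
wrist {'K': [[339.0541, 0.0, 273.7569], [0.0, 339.0541, 208.9433], [0.0, 0.0, 1.0]], 'k1': -0.0204, 'R': [[0.3045, 0.9525, -0.0028], [0.9145, -0.2915, 0.2806], [0.2664, -0.088, -0.9598]], 't': [-0.6493, -0.0337, 0.3918]}
{'time': 0.15, 'joint_positions': array([-1.2478788 ,  0.32167803, -0.07005958,  1.45140033,  0.0226398 ,
        1.37076482, -0.05689546]), 'qd': array([-5.69597652e-05, -2.63222845e-03, -4.96155194e-04, -2.34413548e-03,
       -4.88725167e-04,  4.05077774e-04,  5.24182432e-05]), 'joint_torque': array([-9.71634336e-05, -4.91797578e+01, -4.04777555e-01, -3.12875783e+01,
       -6.40516821e-02,  4.05577000e-02,  9.45368583e-05]), 'position': array([0.19749687, 0.61880589, 0.19869336]), 'tool_rot': array([-4.83129127e-01, -3.10412466e+00,  2.29677300e-03]), 'ft_force': array([-0.9547312 ,  1.04275209, -0.06033081]), 'torque': array([-0.01792354, -0.0144798 ,  0.03904701]), 'grip_width': 1.0031742458228199}
```

View pics/scene0.png

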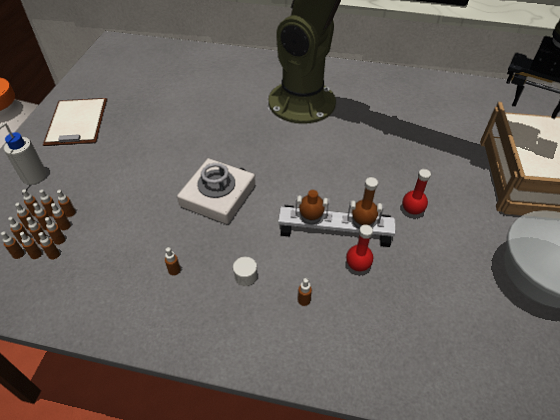

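View pics/top0.png

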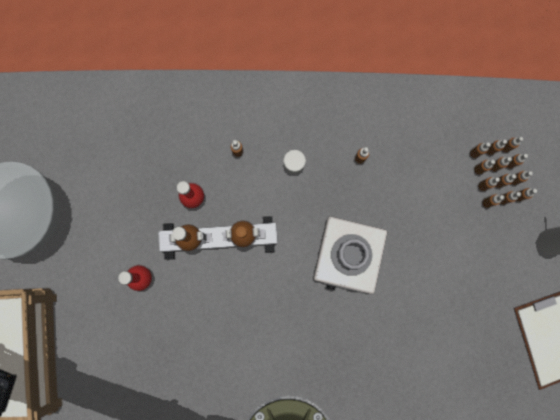

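View pics/wrist0.png

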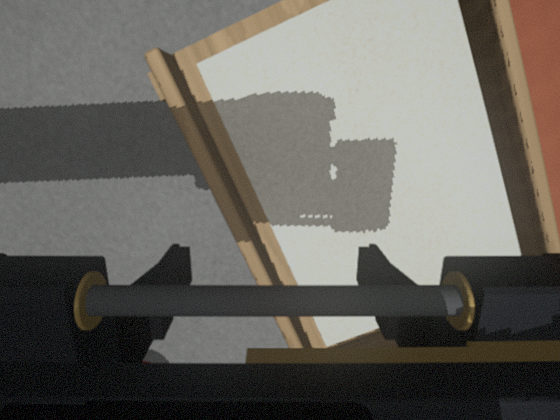

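The scene view shows these candidates:
- Amber stoppered long-neck flask in the rail at scene (368,205), top (185,237). This one fits the description.
- Amber short open-neck flask at scene (313,206), top (243,233). It stays where it is.
- Red look-alikes at scene (416,195) and (361,250), top (136,278) and (190,193). Neither is mine.
- Dropper bottles at scene (172,262) and (305,292).

The ring is at scene (215,177), top (352,254). I'll check this in close crops.

Run:
```python
import cv2
s=cv2.imread('pics/scene0.png');t=cv2.imread('pics/top0.png')
def crop(im,x0,y0,w,h,f,n): cv2.imwrite('pics/'+n,cv2.resize(im[y0:y0+h,x0:x0+w],None,fx=f,fy=f,interpolation=cv2.INTER_CUBIC))
crop(s,270,160,160,120,5,'c_s_rack.png')
crop(s,170,150,100,75,8,'c_s_ring.png')
crop(t,110,170,180,130,4.4,'c_t_rack.png')
crop(t,305,210,100,75,8,'c_t_ring.png')
```

```text
(no output)
```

View pics/c_s_rack.png

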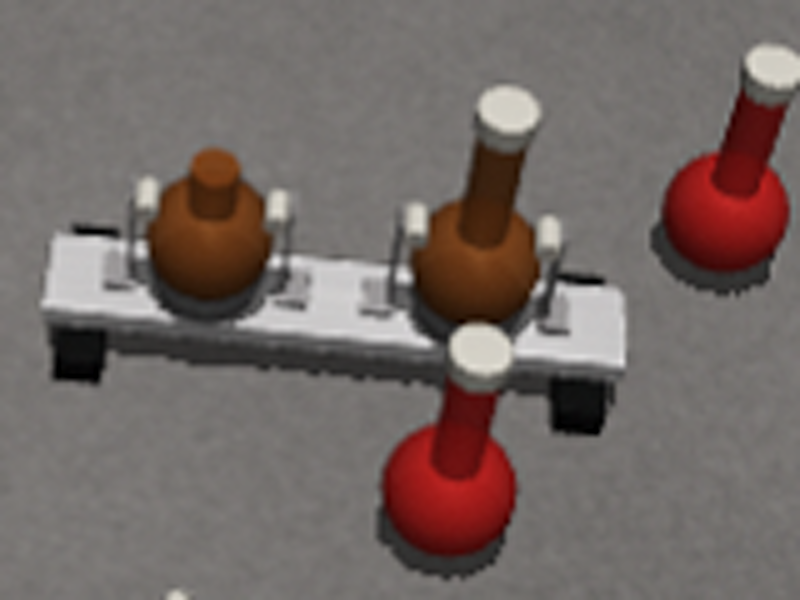

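View pics/c_t_rack.png

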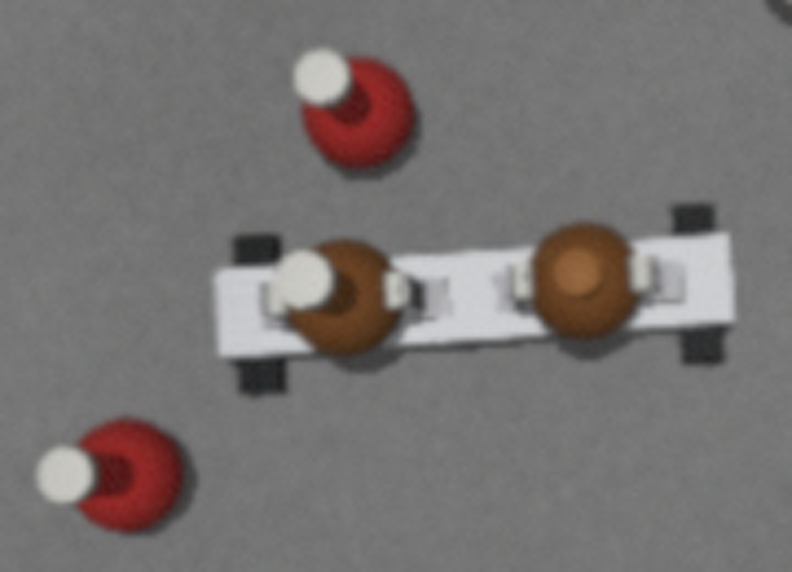

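View pics/c_s_ring.png

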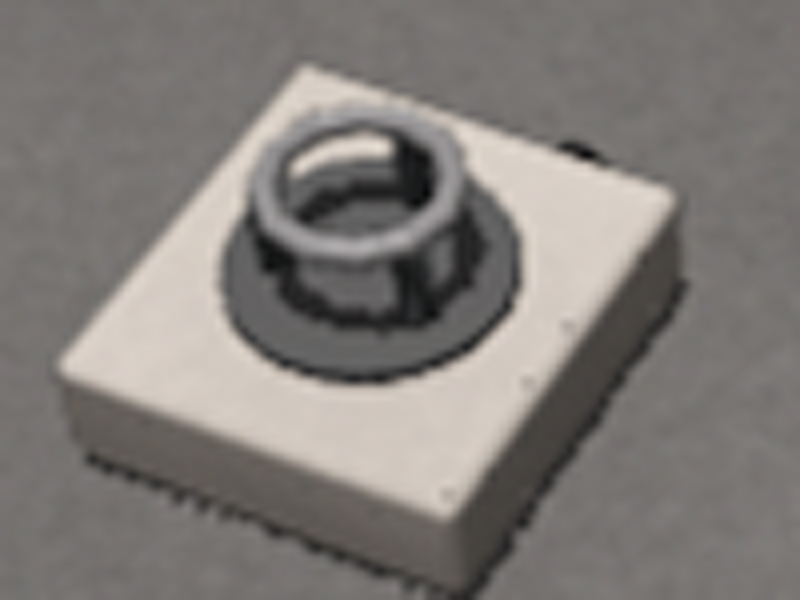

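View pics/c_t_ring.png

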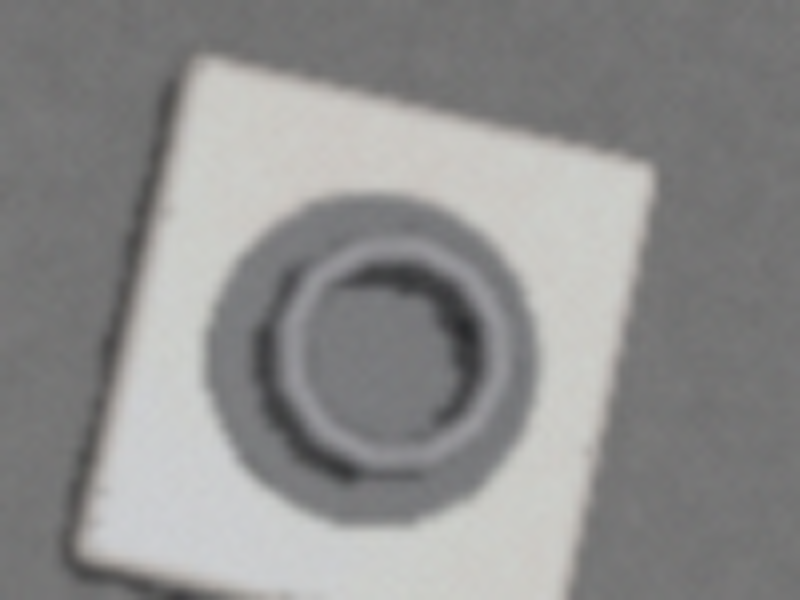

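Run:
```python
from h import *
cs=optics.get_calibration('scene');ct=optics.get_calibration('top')
S=lambda x0,y0,f,X,Y:(x0+(X+.5)/f-.5,y0+(Y+.5)/f-.5)
sr=lambda X,Y:S(270,160,5,X,Y); tr=lambda X,Y:S(110,170,4.4,X,Y)
P={'stoppertop':(sr(508,110),tr(303,279)),'bulb':(sr(476,263),tr(346,297)),'f2bulb':(sr(210,237),tr(585,281)),'f2rim':(sr(215,168),tr(577,272)),
'ring':(S(170,150,8,357,181),S(305,210,8,393,353)),
'redA':(sr(481,350),tr(322,77)),'redB':(sr(773,66),tr(65,475)),
'drop1':((168.5,250),(364,152)),'drop2':((305,281),(236,144)),'jar':((245,263),(294,160)),
'railendL':(sr(55,235),tr(730,235)),'railendL2':(sr(42,310),tr(733,322)),'railR':(sr(625,290),tr(215,270)),'railR2':(sr(620,365),tr(218,356)),}
for k,(a,b) in P.items():
    x,r=tri([ray(cs,*a),ray(ct,*b)]); print(k,np.round(x,4),np.round(r,4))
print(atz(cs,*P['stoppertop'][0],.18),atz(ct,*P['stoppertop'][1],.18),atz(cs,*P['ring'][0],.09),atz(ct,*P['ring'][1],.09))
```

```text
stoppertop [0.4954 0.2453 0.1778] [0.0015 0.0015]
bulb [0.4958 0.2454 0.0709] [0.0007 0.0007]
f2bulb [0.5067 0.1161 0.0701] [0.001 0.001]
f2rim [0.5067 0.1161 0.1203] [0.0014 0.0014]
ring [ 0.4617 -0.1452  0.0901] [0.0018 0.0018]
redA [0.6036 0.2492 0.1374] [0.0013 0.0013]
redB [0.3975 0.3713 0.1381] [0.0015 0.0015]
drop1 [ 0.7098 -0.1761  0.0765] [0.0029 0.0029]
drop2 [0.7237 0.1381 0.0767] [0.0004 0.0004]
jar [ 0.6918 -0.0046  0.0538] [0.001 0.001]
railendL [0.5312 0.0408 0.0804] [0.0015 0.0015]
railendL2 [ 0.4936  0.0327 -0.0249] [0.0047 0.0047]
railR [0.5079 0.3152 0.0828] [0. 0.]
railR2 [ 0.4678  0.3338 -0.0204] [0.0037 0.0037]
[0.49816166 0.24371011 0.18      ] [0.49505779 0.2463783  0.18      ] [ 0.46176178 -0.14717019  0.09      ] [ 0.46130158 -0.14342158  0.09      ]
```

```bash
cat >> h.py <<'E'
from scipy.spatial.transform import Rotation as Ro
def togo(goal,yaw=0):
    s=ctrl.get_state(); R=Ro.from_rotvec(s['tool_rot']).as_matrix()
    print('t',round(s['time'],2),'pos',np.round(s['position'],4),'f',np.round(s['ft_force'],1),'w',round(s['grip_width'],3))
    print('R\n',np.round(R,3)); print('delta tool mm',np.round(R.T@(np.array(goal)-s['position'])*1e3,1))
E
python3 - <<'E'
from h import *
togo([.4955,.2453,.215])
c=optics.get_calibration('wrist'); print('wristcam',-np.array(c['R']).T@c['t'])
for g in ([.4955,.2453,.215],): print(np.linalg.norm(g[:2]))
E
```

```text
t 0.15 pos [0.1975 0.6188 0.1987] f [-1.   1.  -0.1] w 1.003
R
 [[-0.953  0.304 -0.   ]
 [ 0.304  0.953 -0.001]
 [-0.    -0.001 -1.   ]]
delta tool mm [-397.4 -265.3  -15.9]
wristcam [0.12411153 0.6431649  0.38381554]
0.5528945107341906
```

Call:
step_arm(deltas=[[0,0,0,-37,-33,-10,87],[0,0,0,-74,-66,-20,87],[0,0,0,-112,-99,-20,87],[0,0,0,-150,-133,-20,87],[0,0,0,-190,-166,-20,87],[0,0,0,-230,-200,-20,87],[0,0,0,-270,-235,-20,87],[0,0,0,-297,-265,-20,87]])

```text
time: 1.15
position: [0.4011, 0.2741, 0.2195]
tool_rot: [0.487, 3.103, -0.0]
ft_force: [-0.4, -0.5, 0.7]
grip_width: 0.998
```

Run:
```python
from h import *
togo([.4955,.2453,.215])
c=optics.get_calibration('wrist'); im=optics.get_image('wrist'); save(im,'w1.png')
print(proj(c,[.4955,.2453,.18]),proj(c,[.4955,.2453,.072]))
```

```text
t 1.15 pos [0.4011 0.2741 0.2195] f [-0.4 -0.5  0.7] w 0.998
R
 [[-0.952  0.306  0.   ]
 [ 0.306  0.952 -0.   ]
 [-0.    -0.    -1.   ]]
delta tool mm [-98.6   1.5   4.5]
[275.28908751 343.95215764] [274.97934599 278.34546231]
```

View pics/w1.png

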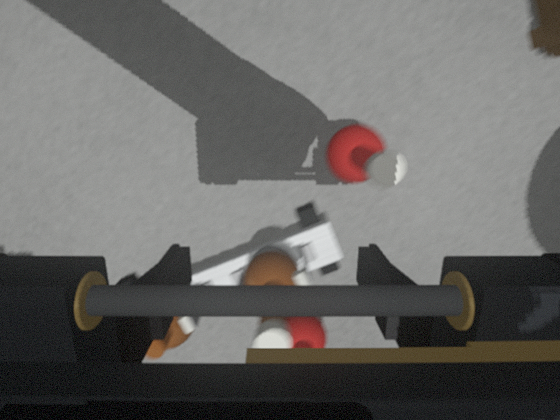

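Run:
```python
import cv2
s=cv2.imread('pics/w1.png');cv2.imwrite('pics/w1c.png',cv2.resize(s[230:360,180:360],None,fx=4.4,fy=4.4,interpolation=cv2.INTER_CUBIC))
```

```text
(no output)
```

View pics/w1c.png

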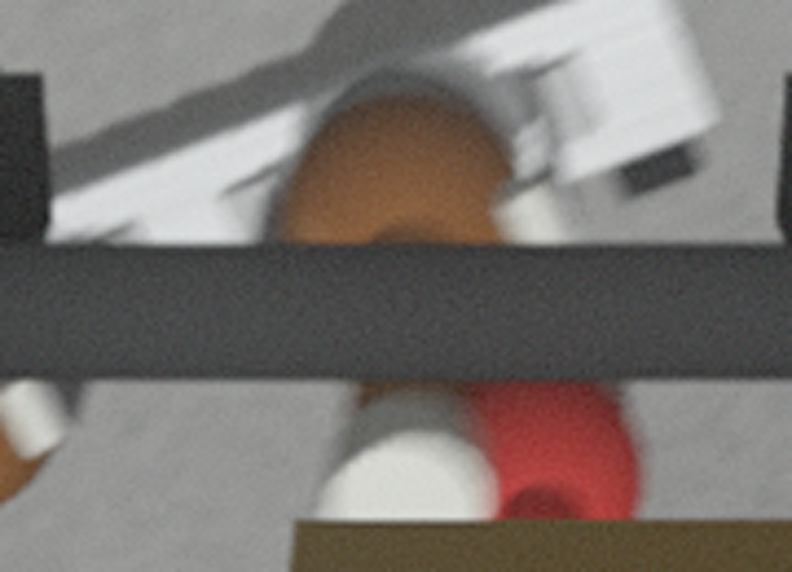

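Call:
step_arm(deltas=[[0,0,0,-25,0,0,87],[0,0,0,-50,0,0,87],[0,0,0,-75,0,0,87],[0,0,0,-98,0,0,87],[0,0,0,-98,0,0,87],[0,0,0,-98,0,0,87],[0,0,0,-98,0,0,87],[0,0,0,-98,0,0,87]])

```text
time: 2.2
position: [0.4928, 0.2473, 0.2197]
tool_rot: [-0.481, -3.104, -0.001]
ft_force: [-0.0, 0.5, 0.6]
grip_width: 1.0
```

Run:
```python
from h import *
togo([.4955,.2453,.126])
for n in('scene','top','wrist'): save(optics.get_image(n),n+'2.png')
s=cv2.imread('pics/scene2.png')
c=cv2.resize(s[130:250,290:450],None,fx=5,fy=5,interpolation=cv2.INTER_CUBIC);cv2.imwrite('pics/c2.png',c)
```

```text
t 2.2 pos [0.4928 0.2473 0.2197] f [-0.   0.5  0.6] w 1.0
R
 [[-0.953  0.303  0.   ]
 [ 0.303  0.953  0.   ]
 [ 0.     0.    -1.   ]]
delta tool mm [-3.2 -1.1 93.7]
```

View pics/c2.png

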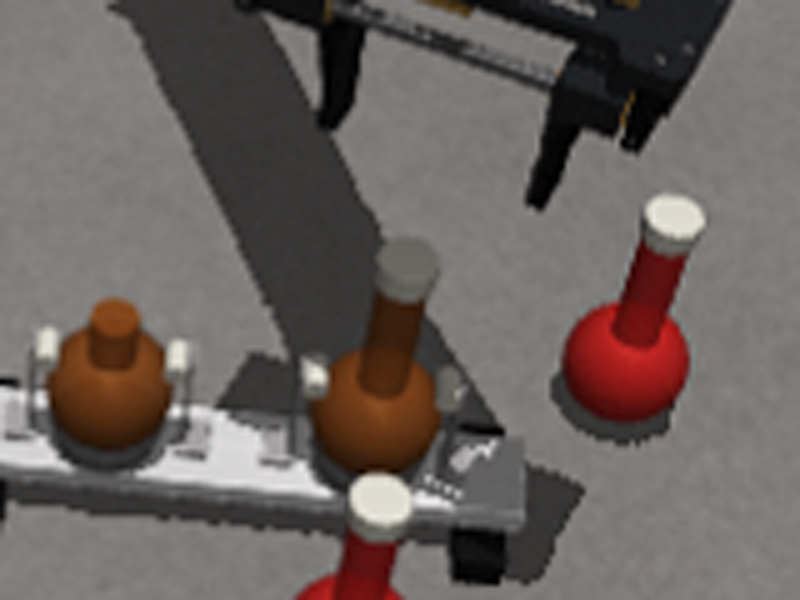

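View pics/wrist2.png

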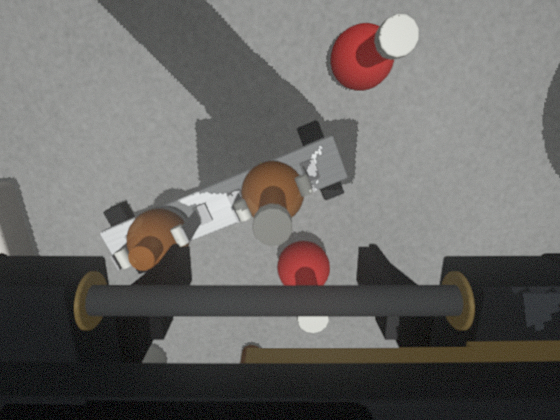

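Run:
```python
from h import *
cs,ct,cw=[optics.get_calibration(n) for n in('scene','top','wrist')]
T=[.4928,.2473,.2197]
for c in(cs,ct,cw): print(proj(c,T),proj(c,[.4955,.2453,.18]),proj(c,[.4955,.2453,.072]))
print(tri([ray(cs,371.2,181.6),ray(ct,178.5,233.0),ray(cw,271,224)]))
print(atz(cw,271,224,.178),atz(cw,272,190,.072), -np.array(cw['R']).T@cw['t'])
print(ctrl.get_state()['position'],ctrl.get_state()['time'])
```

```text
[375.82294469 167.57962927] [372.00927843 180.88224722] [365.12431739 211.79553123]
[173.95910102 232.28068521] [178.98435327 232.82593314] [188.45572181 237.15668145]
[273.45060925 246.09591536] [271.99908214 228.51474103] [272.61039854 192.53765017]
(array([0.49439342, 0.24539193, 0.17640362]), [np.float64(0.0014484225267369728), np.float64(0.0019534676995099525), np.float64(0.0010959851367188678)])
[0.49274274 0.24543163 0.178     ] [0.49281463 0.24551496 0.072     ] [0.41967825 0.27097115 0.40481887]
[0.49312916 0.24694632 0.21970706] 2.35
```

View pics/top2.png

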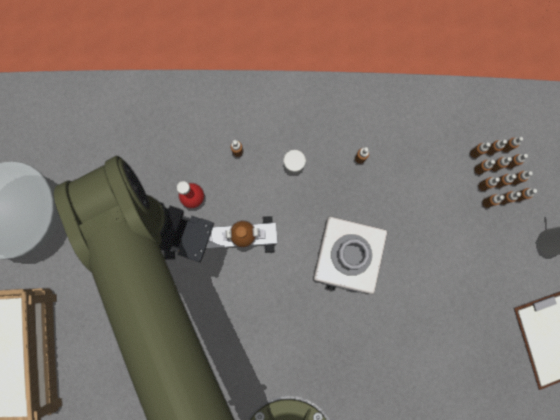

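The wrist view shows the stopper at (271,224) and the bulb at (272,190), between the fingers. The three views agree on (0.4945, 0.2454) to about 2 mm. Next I descend to neck height.

Call:
step_arm(deltas=[[0,0,0,-2,-1,15,87],[0,0,0,-2,-1,32,87],[0,0,0,-2,-1,49,87],[0,0,0,-2,-1,65,87],[0,0,0,-2,-1,80,87],[0,0,0,-2,-1,93,87],[0,0,0,-2,-1,93,87],[0,0,0,-2,-1,93,87]])

```text
time: 3.35
position: [0.4954, 0.2454, 0.1271]
tool_rot: [0.483, 3.103, 0.001]
ft_force: [1.1, -0.3, 1.0]
grip_width: 0.996
```

Run:
```python
from h import *
togo([.4945,.2454,.126])
for n in('scene','wrist'): save(optics.get_image(n),n+'3.png')
s=cv2.imread('pics/scene3.png')
c=cv2.resize(s[130:250,290:450],None,fx=5,fy=5,interpolation=cv2.INTER_CUBIC);cv2.imwrite('pics/c3.png',c)
```

```text
t 3.35 pos [0.4954 0.2454 0.1271] f [ 1.1 -0.3  1. ] w 0.996
R
 [[-0.953  0.304  0.001]
 [ 0.304  0.953  0.001]
 [-0.001  0.001 -1.   ]]
delta tool mm [ 0.8 -0.3  1.1]
```

View pics/c3.png

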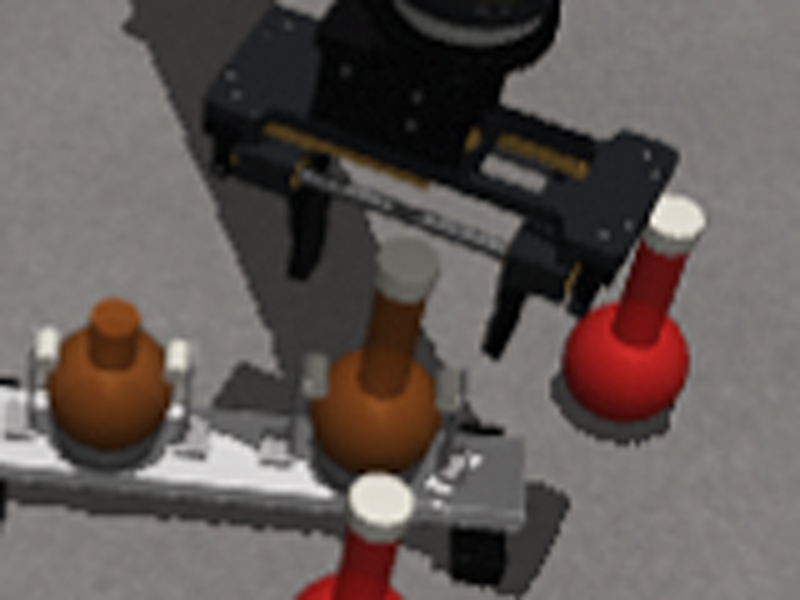

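View pics/wrist3.png

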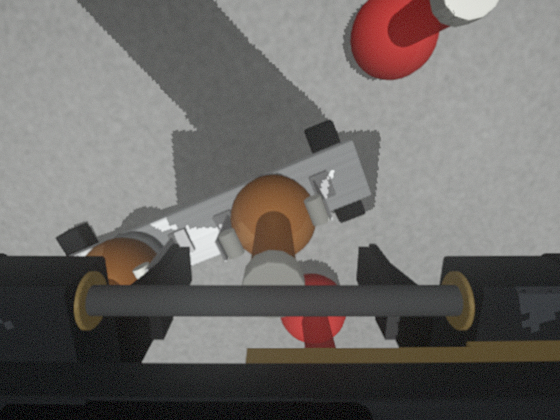

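Run:
```python
from h import *
cs,cw=[optics.get_calibration(n) for n in('scene','wrist')]
s=ctrl.get_state();p=s['position'];R=Ro.from_rotvec(s['tool_rot']).as_matrix()
for a,b in(((349.9,185),(182,247)),((388.9,200.5),(366,247))):
    x,r=tri([ray(cs,*a),ray(cw,*b)]);print(x,r,'tool',R.T@(x-p)*1e3)
for n in(('w',cw),('s',cs)):
  for y in(-.0435,.0435,-.055,.055):
    for z in(0,-.019): print(n[0],y,z,proj(n[1],p+R@[0,y,z]))
s=cv2.imread('pics/wrist3.png')
cv2.imwrite('pics/w3c.png',cv2.resize(s[200:370,120:420],None,fx=2.6,fy=2.6,interpolation=cv2.INTER_CUBIC))
```

```text
[0.47656643 0.19805319 0.13634012] [np.float64(7.566282958009778e-05), np.float64(7.566282958007265e-05)] tool [  3.6200906  -50.93792515  -9.03407495]
[0.50715134 0.29383356 0.13779988] [np.float64(0.0021361399210250553), np.float64(0.0021361399210250817)] tool [  3.5908137   49.60886809 -10.37082188]
w -0.0435 0 [199.1940441  246.75237178]
w -0.0435 -0.019 [191.68437639 260.49734423]
w 0.0435 0 [346.99280717 246.73165375]
w 0.0435 -0.019 [354.29816757 260.48334576]
w -0.055 0 [179.72450558 246.73312984]
w -0.055 -0.019 [170.27755054 260.46287253]
w 0.055 0 [366.48782151 246.70692164]
w 0.055 -0.019 [375.73625895 260.44513474]
s -0.0435 0 [351.65065401 189.71050544]
s -0.0435 -0.019 [352.63476683 184.1669825 ]
s 0.0435 0 [385.98361171 203.5396997 ]
s 0.0435 -0.019 [387.456333   198.04153251]
s -0.055 0 [347.2355247  187.93370297]
s -0.055 -0.019 [348.15846652 182.3852193 ]
s 0.055 0 [390.64748736 205.41999703]
s 0.055 -0.019 [392.18831515 199.92890676]
```

View pics/w3c.png

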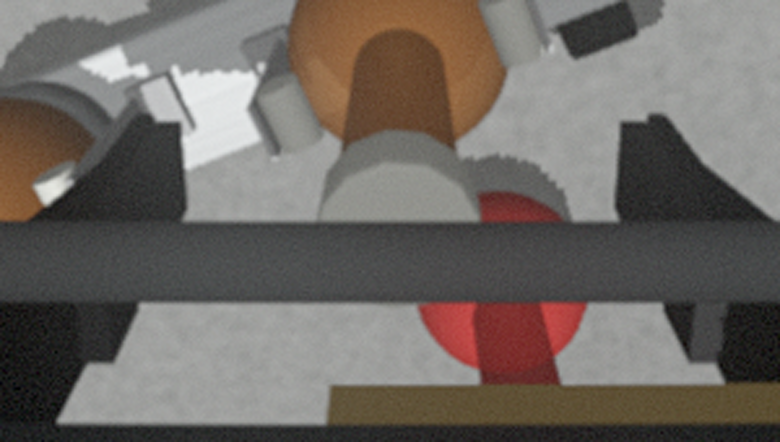

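Call:
step_arm(deltas=[[0,0,0,0,0,0,40],[0,0,0,0,0,0,20],[0,0,0,0,0,0,10],[0,0,0,0,0,0,10],[0,0,0,0,0,0,10],[0,0,0,0,0,0,10],[0,0,0,0,0,0,10],[0,0,0,0,0,0,10]], newtons=55)

```text
time: 4.45
position: [0.495, 0.2452, 0.1266]
tool_rot: [0.483, 3.104, 0.0]
ft_force: [0.3, -0.3, 0.2]
grip_width: 0.306
```

Run:
```python
from h import *
togo([.4945,.2454,.126])
for n in('scene','wrist'): save(optics.get_image(n),n+'4.png')
s=cv2.imread('pics/scene4.png')
a=cv2.resize(s[130:250,290:450],(560,420),interpolation=cv2.INTER_CUBIC)
b=cv2.imread('pics/wrist4.png')
cv2.imwrite('pics/c4.png',cv2.resize(np.hstack([a,b]),(800,300)))
```

```text
t 4.45 pos [0.495  0.2452 0.1266] f [ 0.3 -0.3  0.2] w 0.306
R
 [[-0.953  0.304  0.   ]
 [ 0.304  0.953  0.   ]
 [-0.     0.    -1.   ]]
delta tool mm [0.5 0.1 0.6]
```

View pics/c4.png

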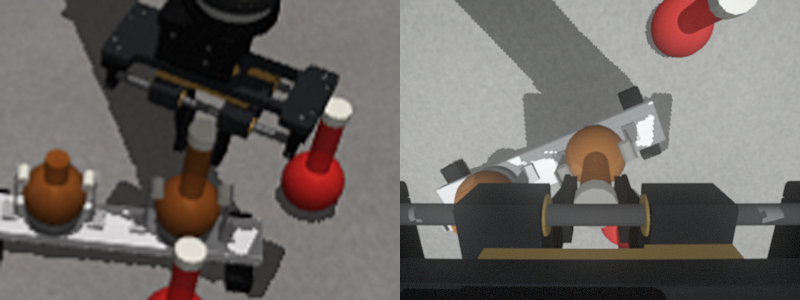

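Run:
```python
from h import *
togo([.4945,.2454,.126])
save(optics.get_image('scene'),'scene5.png')
s=cv2.imread('pics/scene5.png')
cv2.imwrite('pics/c5.png',cv2.resize(s[150:225,330:430],(800,600),interpolation=cv2.INTER_CUBIC))
togo([.4945,.2454,.126])
```

```text
t 4.55 pos [0.495  0.2452 0.1266] f [-0.7 -0.9 -0.3] w 0.306
R
 [[-0.953  0.304  0.   ]
 [ 0.304  0.953  0.   ]
 [-0.     0.    -1.   ]]
delta tool mm [0.5 0.  0.6]
t 4.6 pos [0.4949 0.2452 0.1266] f [-0.8 -0.5 -0.4] w 0.307
R
 [[-0.953  0.304  0.   ]
 [ 0.304  0.953  0.   ]
 [ 0.     0.    -1.   ]]
delta tool mm [0.5 0.  0.6]
```

View pics/c5.png

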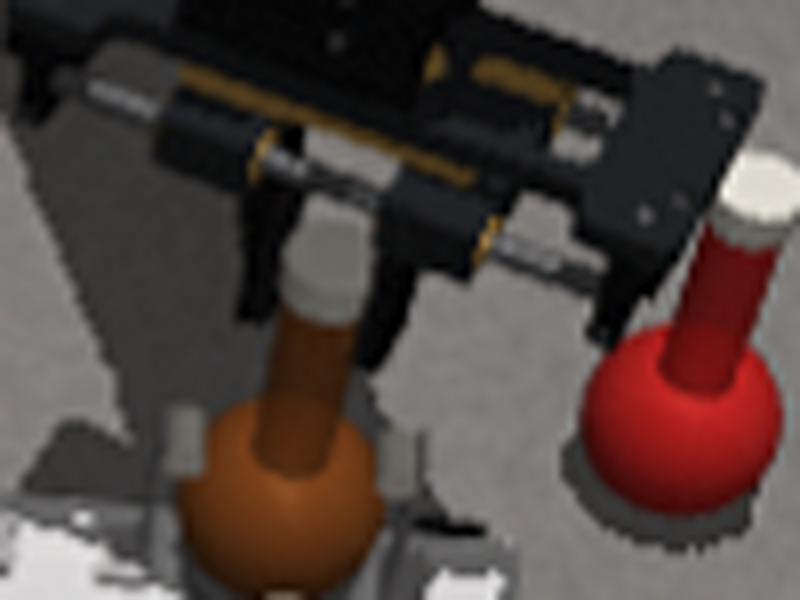

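Call:
step_arm(deltas=[[0,0,0,0,0,-4,10],[0,0,0,0,0,-9,10],[0,0,0,0,0,-14,10],[0,0,0,0,0,-20,10],[0,0,0,0,0,-27,10],[0,0,0,0,0,-35,10],[0,0,0,0,0,-42,10],[0,0,0,0,0,-50,10]])

```text
time: 5.6
position: [0.4956, 0.2455, 0.178]
tool_rot: [0.483, 3.103, 0.002]
ft_force: [-0.0, 1.2, -2.0]
grip_width: 0.31
```

Run:
```python
from h import *
togo([.4945,.2454,.236])
save(optics.get_image('scene'),'scene6.png')
s=cv2.imread('pics/scene6.png')
cv2.imwrite('pics/c6.png',cv2.resize(s[125:245,280:440],(800,600),interpolation=cv2.INTER_CUBIC))
```

```text
t 5.6 pos [0.4956 0.2455 0.178 ] f [-0.   1.2 -2. ] w 0.31
R
 [[-0.953  0.304  0.002]
 [ 0.304  0.953  0.001]
 [-0.001  0.002 -1.   ]]
delta tool mm [  0.9  -0.3 -58. ]
```

View pics/c6.png

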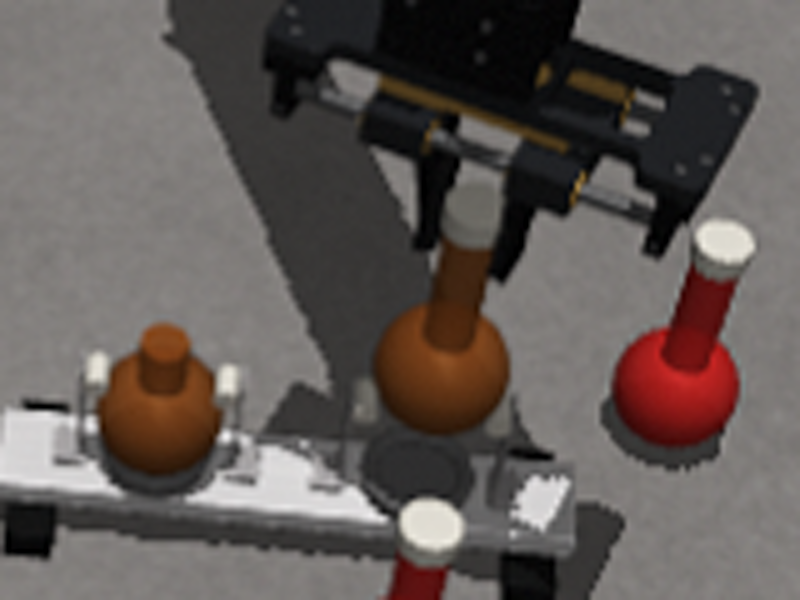

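Call:
step_arm(deltas=[[0,0,0,0,0,-15,10],[0,0,0,0,0,-30,10],[0,0,0,0,0,-45,10],[0,0,0,-1,-5,-56,10],[0,0,0,-5,-20,-60,10],[0,0,0,-11,-50,-60,10],[0,0,0,-20,-85,-60,10],[0,0,0,-28,-120,-60,10]])

```text
time: 6.65
position: [0.4846, 0.1197, 0.2362]
tool_rot: [-0.485, -3.103, 0.001]
ft_force: [0.0, 0.8, -1.8]
grip_width: 0.302
```

Call:
step_arm(deltas=[[0,0,0,-8,-35,0,10],[0,0,0,-16,-75,0,10],[0,0,0,-25,-115,0,10],[0,0,0,-34,-155,0,10],[0,0,0,-44,-195,0,10],[0,0,0,-51,-225,0,10],[0,0,0,-56,-248,0,10],[0,0,0,-58,-260,0,10]])

```text
time: 7.65
position: [0.4602, -0.1452, 0.2363]
tool_rot: [-0.488, -3.103, -0.0]
ft_force: [-0.1, 0.8, -1.9]
grip_width: 0.306
```

Call:
step_arm(deltas=[[0,0,0,0,0,0,10],[0,0,0,0,0,0,10],[0,0,0,0,0,0,10],[0,0,0,0,0,0,10],[0,0,0,0,0,0,10],[0,0,0,0,0,0,10],[0,0,0,0,0,0,10],[0,0,0,0,0,0,10]])

```text
time: 8.65
position: [0.4614, -0.143, 0.2366]
tool_rot: [0.483, 3.104, 0.0]
ft_force: [-0.9, 0.4, -1.0]
grip_width: 0.306
```

Run:
```python
from h import *
togo([.4615,-.1453,.236])
for n in('scene','top','wrist'): save(optics.get_image(n),n+'7.png')
s=cv2.imread('pics/scene7.png')
cv2.imwrite('pics/c7.png',cv2.resize(s[105:225,140:300],(800,600),interpolation=cv2.INTER_CUBIC))
t=cv2.imread('pics/top7.png');w=cv2.imread('pics/wrist7.png')
cv2.imwrite('pics/c7b.png',cv2.resize(np.hstack([t,w]),(800,300)))
```

```text
t 8.65 pos [ 0.4614 -0.143   0.2366] f [-0.9  0.4 -1. ] w 0.306
R
 [[-0.953  0.304  0.   ]
 [ 0.304  0.953  0.   ]
 [-0.     0.    -1.   ]]
delta tool mm [-0.8 -2.2  0.6]
```

View pics/c7.png

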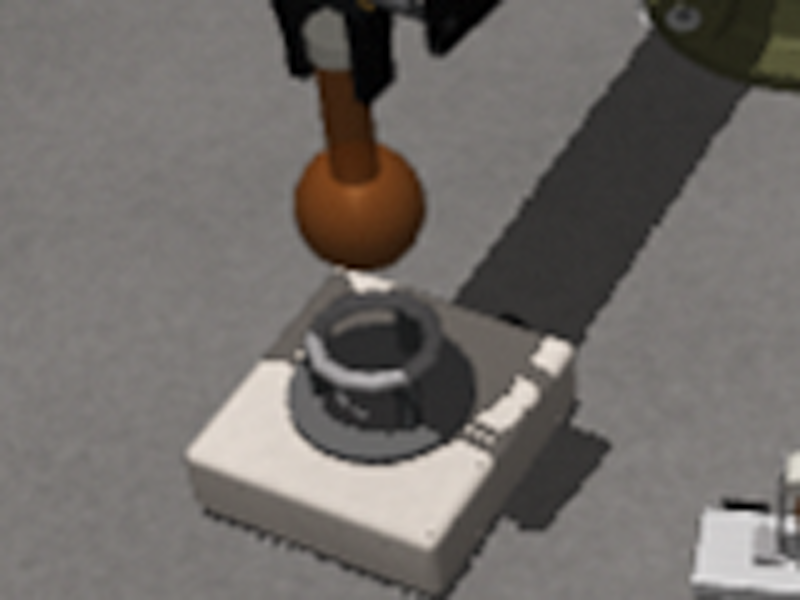

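View pics/wrist7.png

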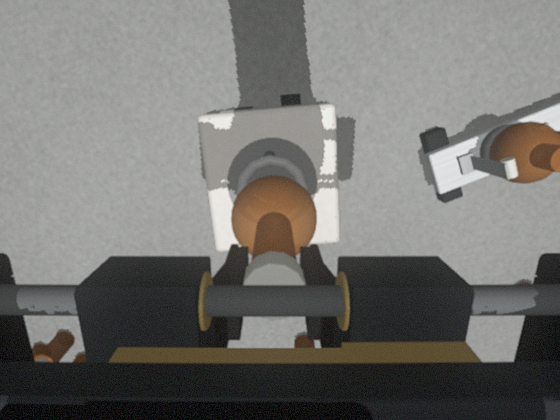

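View pics/top7.png

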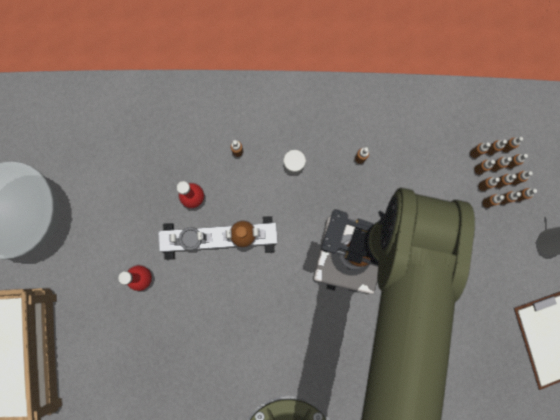

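Run:
```python
from h import *
cs,cw=[optics.get_calibration(n) for n in('scene','wrist')]
print('bulb',tri([ray(cs,211.5,145.5),ray(cw,274,217)]))
w=cv2.imread('pics/wrist7.png')
cv2.imwrite('pics/c7w.png',cv2.resize(w[90:260,180:360],None,fx=4.4,fy=3.5294*1.2467,interpolation=cv2.INTER_CUBIC)[:600])
for nm,c in(('s',cs),('w',cw)): print(nm,'ring',proj(c,[.4615,-.1453,.09]),'disc',proj(c,[.4615,-.1453,.055]),'bulb',proj(c,[.4614,-.143,.1816]))
# disc outline prediction
print([np.round(proj(cw,[.4615+.05*np.cos(a),-.1453+.05*np.sin(a),.055]),0).tolist() for a in np.arange(0,6.28,.785)])
```

```text
bulb (array([ 0.46126124, -0.14337321,  0.18095836]), [np.float64(0.0011260642105417194), np.float64(0.0011260642105417305)])
s ring [214.91520664 172.22840481] disc [216.24521589 181.71691311] bulb [212.07018485 145.40788141]
w ring [271.33281722 190.89864322] disc [271.58187466 183.61790807] bulb [273.26978716 218.11868194]
[[285.0, 225.0], [311.0, 204.0], [315.0, 170.0], [293.0, 143.0], [257.0, 140.0], [231.0, 163.0], [229.0, 197.0], [251.0, 222.0]]
```

View pics/c7w.png

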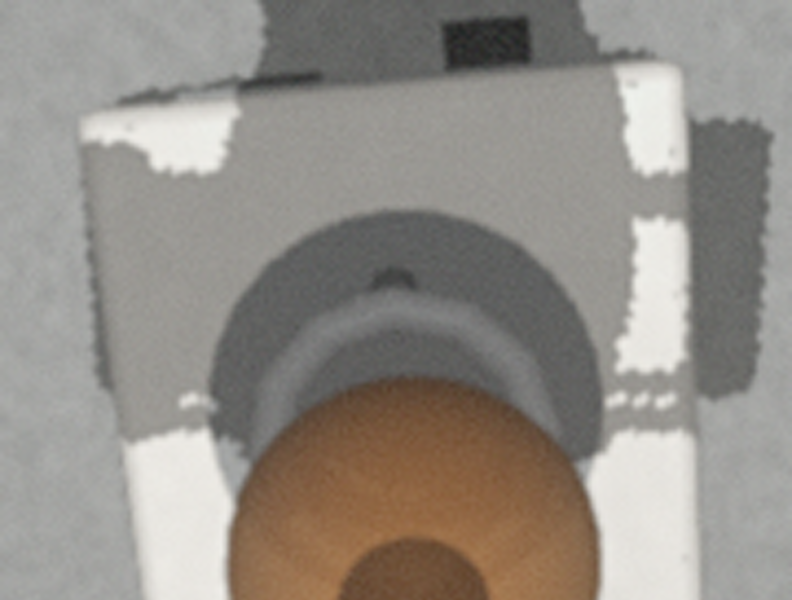

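Call:
step_arm(deltas=[[0,0,0,-1,-1,8,10],[0,0,0,-1,-1,18,10],[0,0,0,-1,-1,28,10],[0,0,0,-1,-1,38,10],[0,0,0,-1,-1,48,10],[0,0,0,-1,-1,57,10],[0,0,0,-1,-1,62,10],[0,0,0,-1,-1,62,10]], newtons=60)

```text
time: 9.8
position: [0.4619, -0.1442, 0.1742]
tool_rot: [-0.483, -3.104, 0.0]
ft_force: [-0.6, 0.0, -1.5]
grip_width: 0.305
```

Run:
```python
from h import *
togo([.4617,-.1447,.1526])
for n in('scene','wrist'): save(optics.get_image(n),n+'8.png')
s=cv2.imread('pics/scene8.png')
a=cv2.resize(s[125:215,160:280],(560,420),interpolation=cv2.INTER_CUBIC)
cv2.imwrite('pics/c8.png',cv2.resize(np.hstack([a,cv2.imread('pics/wrist8.png')]),(800,300)))
```

```text
t 9.8 pos [ 0.4619 -0.1442  0.1742] f [-0.6  0.  -1.5] w 0.305
R
 [[-0.953  0.304 -0.001]
 [ 0.304  0.953  0.   ]
 [ 0.    -0.    -1.   ]]
delta tool mm [ 0.  -0.5 21.6]
```

View pics/c8.png

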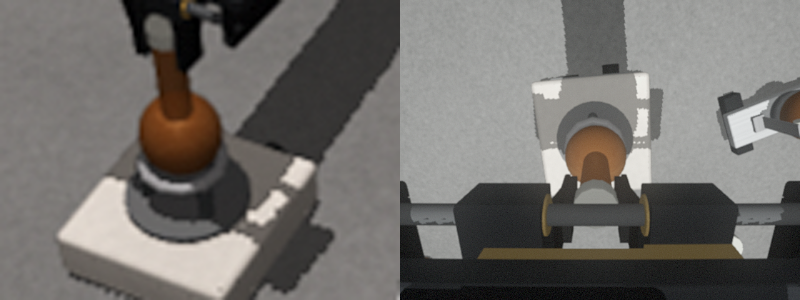

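The bulb sits just above the ring and is concentric with it in both views. I'll press slowly and read the force.

Call:
step_arm(deltas=[[0,0,0,0,0,3,10],[0,0,0,0,0,6,10],[0,0,0,0,0,9,10],[0,0,0,0,0,12,10],[0,0,0,0,0,15,10],[0,0,0,0,0,18,10],[0,0,0,0,0,20,10],[0,0,0,0,0,20,10]])

```text
time: 10.9
position: [0.4626, -0.145, 0.1553]
tool_rot: [0.484, 3.103, -0.001]
ft_force: [-1.6, -1.9, 7.8]
grip_width: 0.303
```

Run:
```python
from h import *
togo([.4617,-.1447,.1526])
```

```text
t 10.9 pos [ 0.4626 -0.145   0.1553] f [-1.6 -1.9  7.8] w 0.303
R
 [[-0.953  0.304  0.001]
 [ 0.304  0.953 -0.001]
 [-0.001 -0.    -1.   ]]
delta tool mm [0.9 0.  2.7]
```

Call:
step_arm(deltas=[[0,0,0,0,0,1,10],[0,0,0,0,0,2,10],[0,0,0,0,0,3,10],[0,0,0,0,0,4,10],[0,0,0,0,0,5,10],[0,0,0,0,0,5,10],[0,0,0,0,0,5,10],[0,0,0,0,0,5,10]])

```text
time: 11.9
position: [0.4631, -0.1452, 0.1512]
tool_rot: [0.483, 3.101, -0.001]
ft_force: [-2.8, -1.7, 10.6]
grip_width: 0.302
```

Run:
```python
from h import *
togo([.4617,-.1447,.1526])
for n in('scene','wrist'): save(optics.get_image(n),n+'9.png')
s=cv2.imread('pics/scene9.png')
cv2.imwrite('pics/c9.png',cv2.resize(s[125:215,160:280],(800,600),interpolation=cv2.INTER_CUBIC))
togo([.4617,-.1447,.1526])
```

```text
t 11.9 pos [ 0.4631 -0.1452  0.1512] f [-2.8 -1.7 10.6] w 0.302
R
 [[-0.953  0.304  0.003]
 [ 0.304  0.953 -0.001]
 [-0.003  0.    -1.   ]]
delta tool mm [ 1.5  0.  -1.4]
t 12.0 pos [ 0.4631 -0.1452  0.1512] f [-1.7 -2.8 11.2] w 0.302
R
 [[-0.953  0.304  0.003]
 [ 0.304  0.953 -0.001]
 [-0.003  0.    -1.   ]]
delta tool mm [ 1.5  0.  -1.4]
```

View pics/c9.png

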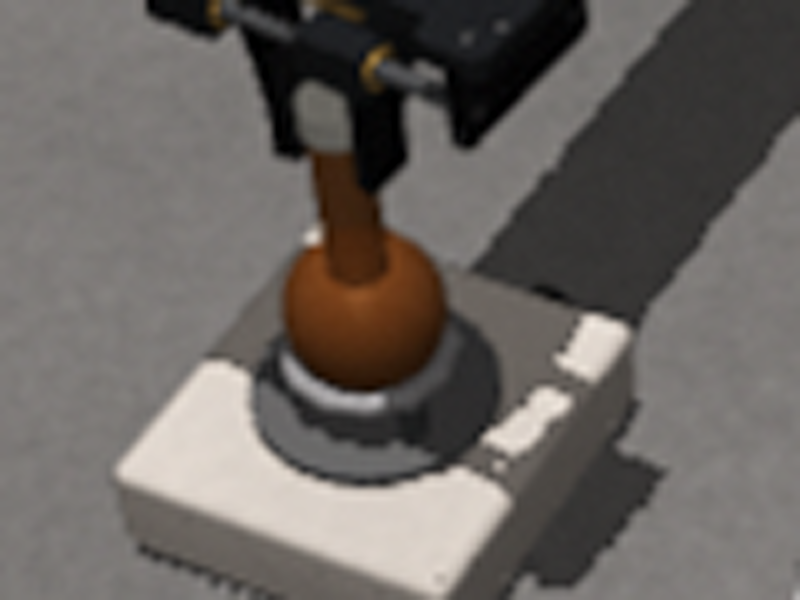

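View pics/wrist9.png

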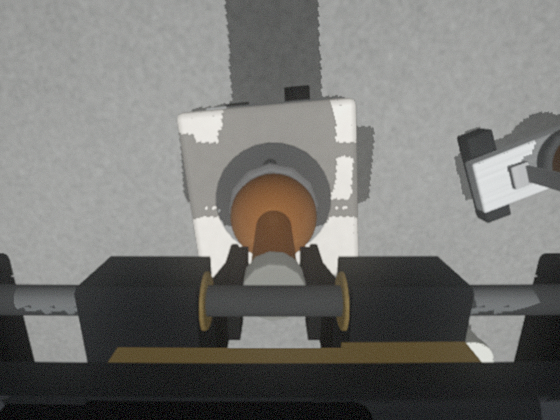

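Call:
step_arm(deltas=[[0,0,0,0,0,1,10],[0,0,0,0,0,1,10],[0,0,0,0,0,1,10],[0,0,0,0,0,2,10],[0,0,0,0,0,2,10],[0,0,0,0,0,2,10],[0,0,0,0,0,2,10],[0,0,0,0,0,2,10]])

```text
time: 13.0
position: [0.4643, -0.1455, 0.151]
tool_rot: [0.483, 3.099, -0.0]
ft_force: [-4.3, -2.2, 19.8]
grip_width: 0.303
```

Run:
```python
from h import *
togo([.4617,-.1447,.1526])
for n in('scene','wrist'): save(optics.get_image(n),n+'10.png')
togo([.4617,-.1447,.1526])
a=cv2.imread('pics/scene8.png')[125:215,160:280];s=cv2.imread('pics/scene10.png')
cv2.imwrite('pics/c10.png',cv2.resize(s[125:215,160:280],(800,600),interpolation=cv2.INTER_CUBIC))
```

```text
t 13.0 pos [ 0.4643 -0.1455  0.151 ] f [-4.3 -2.2 19.8] w 0.303
R
 [[-0.953  0.304  0.005]
 [ 0.304  0.953 -0.001]
 [-0.005  0.001 -1.   ]]
delta tool mm [ 2.7 -0.  -1.7]
t 13.1 pos [ 0.4643 -0.1455  0.1509] f [-4.3 -1.9 19.5] w 0.302
R
 [[-0.953  0.304  0.005]
 [ 0.304  0.953 -0.001]
 [-0.005  0.001 -1.   ]]
delta tool mm [ 2.7 -0.  -1.7]
```

View pics/c10.png

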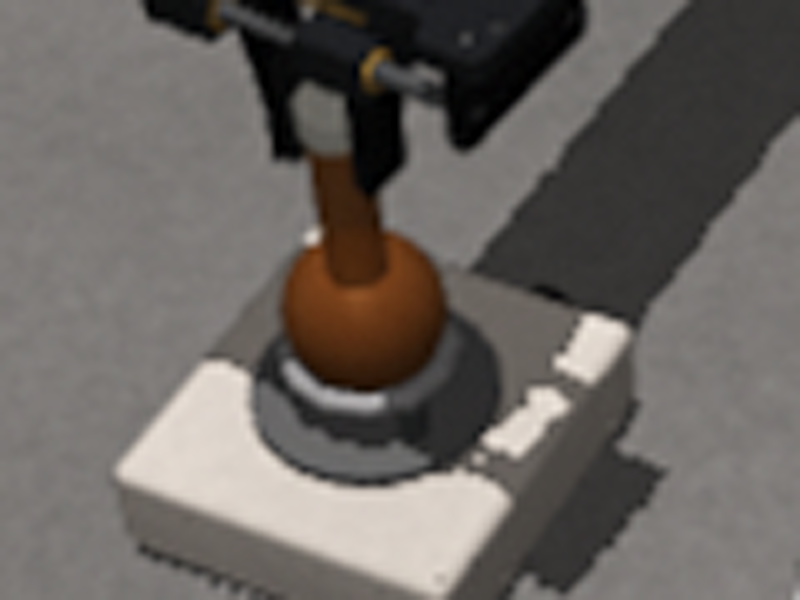

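Run:
```python
from h import *
cs,cw=[optics.get_calibration(n) for n in('scene','wrist')]
print('bulb',tri([ray(cs,214.1,171.4),ray(cw,274,215)]),proj(cs,[.462,-.1447,.097]),proj(cw,[.462,-.1447,.097]))
a=cv2.imread('pics/top0.png').astype(int);t=optics.get_image('top');save(t,'top10.png')
b=t[:,:,::-1].astype(int);d=abs(a-b).max(2)
for n,(u,v) in {'f2':(243,233),'d1':(364,154),'d2':(236,147),'jar':(294,160)}.items(): print(n,d[v-14:v+14,u-14:u+14].max())
togo([.4617,-.1447,.1526])
```

```text
bulb (array([ 0.46314932, -0.14544232,  0.09440853]), [np.float64(0.001011742602477007), np.float64(0.0010117426024771144)]) [214.80837256 170.45082528] [273.33245094 215.09822441]
f2 21
d1 18
d2 18
jar 21
t 13.15 pos [ 0.4643 -0.1455  0.1509] f [-3.8 -1.  19.3] w 0.303
R
 [[-0.953  0.304  0.005]
 [ 0.304  0.953 -0.001]
 [-0.005  0.001 -1.   ]]
delta tool mm [ 2.7  0.  -1.7]
```

View pics/wrist10.png

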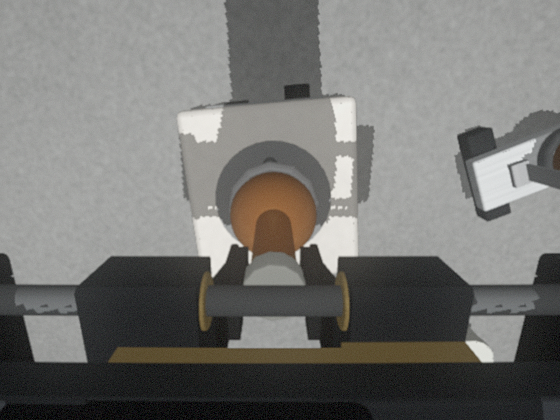

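The bulb is seated at (0.463, −0.145, about 0.095), with the expected full-down height at 0.097. The ring is on its stop: the last 2 mm of commanded travel only raised the force from 11 to 19.5 N. The other objects are unchanged within image noise. Handing in.

```bash
python3 -c "
from h import *
print(ctrl.close_job()); s=ctrl.get_state(); print(s['time'],s['position'],s['ft_force'],s['grip_width'])"
```

```text
the job is handed in; nothing more can be done
None
the job is handed in; nothing more can be done
```

The amber stoppered flask is out of its clip and upright in the shaker ring. It was still gripped at 60 N and pressed down when I handed the job in at about 13 s. No verdict was reported.

- **Press:** The arm pushes down with about 19.5 N. The ring is on its stop, because the last 2 mm of commanded travel raised the force without moving the tool.
- **Seating:** Two views put the bulb at (0.463, −0.145, 0.094). That is about 1.5 mm sideways from the ring centre I measured, and the expected full-down height is 0.097. The height differs by about 2.5 mm, which I put down to the camera calibration (about 2 mm) and pixel reading. The tool's own height matches full-down. I judged the flask upright by eye in the pictures and did not measure its tilt.
- **Other objects:** In the top view before and after, the other flask, both dropper bottles and the jar show no change beyond image noise. The arm did not touch the red look-alikes.
- **Discrepancies:**
  - The gripper reads about 26.5 mm on a 24 mm neck. I saw no sign of slipping.
  - The tool has a steady side force of about 4 N and had moved about 3 mm sideways while pressing.

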